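# Open the square storage jar in its bracing block

## Robot

A 6-joint arm with a two-finger parallel gripper is mounted at the origin on a cart in front of the work surface, level with it; the furniture and walls round the work are solid. World frame = base frame: x ahead of the robot, y to its left, z up, the work surface at z = 0. Lengths are in mm, angles in rad, forces in N, time in s.
With the tool pointing down it reaches from about 300 to 875 mm from the base axis. Payload 6.4 kg.
Tool frame: the origin (TCP) lies at the very end of the fingers, on their centre line; the grasp point (between the pads) lies 19 mm behind it; z points along the fingers, y is the line along which they close (so a half turn about z gives the same grasp; the last joint's range is limited). The gripper opens to 88 mm and grips with 3 to 60 N. Pads are 18 mm wide; open, the fingers measure 123 mm over their backs; the gripper's body (75 mm by 187 mm) begins 45 mm behind the grasp point.
Start: joints at [-1.418, 0.181, 1.607, -0, 1.354, -0.206], TCP at [201.928, -538.392, 238.714] pointing down, gripper open.
Joint ranges: [-2.99, 2.99], [-0.89, 2.07], [0.3, 2.58], [-1.14, 4.28], [0, 2.63], [-3.12, 3.12]. Speed limits (rad/s): [2.57, 2.57, 3.01, 3.14, 3.14, 3.14].

## Interface

Orientations are given as [roll, pitch, yaw] about the fixed x, y, z axes, in that order (R = Rz(yaw) Ry(pitch) Rx(roll)).
In Python, from plant import robot, eoat, readout, eyes gives the robot as it stands. Calls block until the motion is done:
- robot.move_to(position, orientation): joint-space move of the TCP to a pose.
- robot.move_l(position, rot=None, velocity=150, guard=None): straight line of the TCP; rot=None keeps the orientation; velocity is the mean speed in mm/s. With guard (N) it stops when the force on the tool has changed by that much, and returns True; else False.
- robot.move_j(angles): joint-space move.
- eoat.command_gripper(opening, strength=None): finger opening in mm; strength is the grip in N (None keeps the last); returns when the fingers have stopped.
- robot.hold(seconds).
- robot.inverse_kinematics(position, orientation): joint angles nearest the present ones, or None.
- readout.get_state(): the state.
- eyes.read_camera(name): name is "scene" or "top" or "wrist"; returns (picture, depth): 400x640x3 uint8, red, green, blue; 400x640 float32, mm along the optical axis (not along the pixel's ray), 0 where there is no reading.
- eyes.camera_model(name): a dict with "K" (3x3 intrinsics, pixels), "xyz" and "attitude" of the camera in the world. Camera axes: x right, y down, z forward; pixel columns grow to the right and rows downward; lengths in mm; the calibration is good to about 2 mm. A picture is of the moment at which its call begins: read the wrist's pose just before it. camera_model takes no time and is no camera call; for the wrist camera it gives the pose at the moment of the call.
A pose or a line that the arm cannot do raises robot.Unreachable and nothing moves.
- robot.close_job(): hands the job in; it is judged then, once.
The state is a dict: "time": time; "joint_pos": joint angles; "qvel": joint speeds; "effort": joint torques, N m; "tcp_pos": TCP position; "tool_rot": TCP orientation; "wrist_force": force on the tool from outside, world axes, zero at the start; "ft_torque": the same for the moment, N m; "grip_width": finger opening in mm; "grip_force": force on a finger pad.
Only numpy, scipy, OpenCV 4.12 (cv2) and the standard library are available. Lean on these libraries where they do the work, as an engineer would, in place of code of your own. Each camera call takes 0.05 s, during which the arm holds its last target. There are 200 camera calls.

## Task

Stand the white square jar, lid still on, fully down in the square socket of the wooden block so that it cannot turn; then twist its tight blue cap anticlockwise until it comes free, and lift it straight off. Finish still holding the cap level, a centimetre or two above the open mouth of the jar, with the jar left standing in the block. Do not knock over or shift the honey jar, the spice jar or the egg cup.

Things in the scene. Friction and masses are not known exactly. Their poses are not given: they have to be found in the camera images.
- jar: White ceramic jar with a thin blue line and a square body, 60 x 60 mm and 72 mm high, round neck above; 0.28 to 0.46 kg, loose. Origin: centre of the underside; z up, x and y square to the flat sides (a quarter turn looks the same). With the cap it stands 102 mm high and can be carried by the cap. On the bare worktop it tends to spin along when the cap is twisted.
- cap: Blue ribbed twist-off cap, 58 mm across (60 over the ribs), 24 mm high, with a white mark along +x on top; loose, 70 g. Origin: centre of its open lower rim, z up. On the closed jar the origin lies 78 mm above the jar's base (20 mm below the mouth, 4 mm above the shoulders), same x axis as the jar. Three lugs inside hook under ledges on the neck; a sprung liner makes it tight (0.2 to 0.4 N m).
- jar_mouth (a point): Centre of the jar's mouth (neck 40 mm across), on its axis 98 mm above the base.
- cap_top (a point): Centre of the cap's flat top, 24 mm above its origin. Turning the cap: clockwise it is stopped at once; anticlockwise seen from above (positive yaw) the lugs are free from about 38 degrees and stopped at about 74, so 55 degrees (0.96 rad) is best; then it lifts straight up and is clear of the mouth after 20 mm.
- holder: Light wooden bracing block on rubber feet, 130 x 130 mm and 30 mm high, fixed to the worktop. Origin: centre of the underside. In its top is a square socket, 65 x 65 mm (2.5 mm play on each side of the jar), with a 4 mm chamfer round its mouth and 22 mm deep; its sides lie along the block's x and y.
- socket_floor (a point): Centre of the floor of the socket in the block, 8 mm above the worktop; the jar's base rests there when fully seated.
- honey_jar: Glass honey jar with a grey metal lid, 72 mm across and 112 mm high, loose bystander. Origin: centre of the underside.
- spice_jar: Slim spice jar with a black lid, 41 mm across and 105 mm high, loose bystander. Origin: centre of the underside.
- egg_cup: Wooden egg cup, 47 mm across and 56 mm high, loose bystander. Origin: centre of the underside.
There are look-alikes about, which are no part of the job. There is more than one size of the cap; the job needs the smaller. Of the things that look like the holder, the larger one is meant.

How it is judged:
By the outcome, as a careful person would: the job done as asked, in the order asked, and still so for the second after the job is handed in, while the arm keeps its last pose, push and grip.
It also fails if it takes over 48 s, if anything falls off the work surface, if the arm or the gripper's body presses on something with over 40 N, if the wrist force passes 120 N, or if a joint passes its speed limit or range.

## Working session

There is one attempt and no reset: what is moved stays moved. The work goes in short steps, each a Python script; the robot and the scene stay as the last script left them, time stands still between calls to the robot, and variables do not carry over. Pictures are saved under pics/ and viewed, at most 10 in all, crops included, and the job is handed in when it is done.

```bash
ls; mkdir -p pics; cat > h.py <<'E'
import numpy as np, cv2
from scipy.spatial.transform import Rotation as R
from plant import robot, eoat, readout, eyes
def save(n,im): cv2.imwrite('pics/'+n,cv2.cvtColor(im,cv2.COLOR_RGB2BGR))
def cloud(depth,m):
    K=np.array(m['K']); v,u=np.mgrid[:400,:640]; d=depth
    P=np.stack([(u-K[0,2])/K[0,0]*d,(v-K[1,2])/K[1,1]*d,d],-1)
    a=np.array(m['attitude']); Rm=a if a.shape==(3,3) else R.from_euler('xyz',a).as_matrix()
    return P@Rm.T+np.array(m['xyz'])
E
python3 - <<'E'
from h import *
for n in('scene','top'):
    m=eyes.camera_model(n); im,d=eyes.read_camera(n); print(n,m); save(n+'.png',im); np.savez(n,im=im,P=cloud(d,m),d=d)
print(readout.get_state())
E
```

```text
pics
scene {'K': array([[384.35330337,   0.        , 322.26953101],
       [  0.        , 384.35330337, 200.1124642 ],
       [  0.        ,   0.        ,   1.        ]]), 'xyz': array([209.65006472, 584.38326412, 734.41699862]), 'attitude': array([-2.33115346,  0.02188088, -2.5932228 ])}
top {'K': array([[508.80489937,   0.        , 315.36699039],
       [  0.        , 508.80489937, 200.34633693],
       [  0.        ,   0.        ,   1.        ]]), 'xyz': array([ 523.48477214,    4.76220562, 1030.10373549]), 'attitude': array([-3.09042026, -0.00366541, -1.54751931])}
{'time': 0.1, 'joint_pos': array([-1.41832761e+00,  1.81478963e-01,  1.60786262e+00,  1.28303312e-07,
        1.35381440e+00, -2.06313294e-01]), 'qvel': array([ 1.10637402e-04, -7.31590716e-04, -1.38373785e-03, -2.62579345e-04,
       -1.74811511e-03,  1.98821909e-06]), 'effort': array([ 5.65497089e-07, -4.34822273e+01, -3.42698085e+01,  7.02347467e-02,
        3.40487121e-02, -4.76398100e-05]), 'tcp_pos': array([ 201.83880705, -537.91138319,  237.91530469]), 'tool_rot': array([-3.14006250e+00, -3.20374829e-04,  3.58781737e-01]), 'wrist_force': array([ 0.77464496, -0.4665093 ,  0.1065486 ]), 'ft_torque': array([0.00648278, 0.00886408, 0.00109619]), 'grip_force': 0.0, 'grip_width': 88.3171975189244}
```

View pics/top.png

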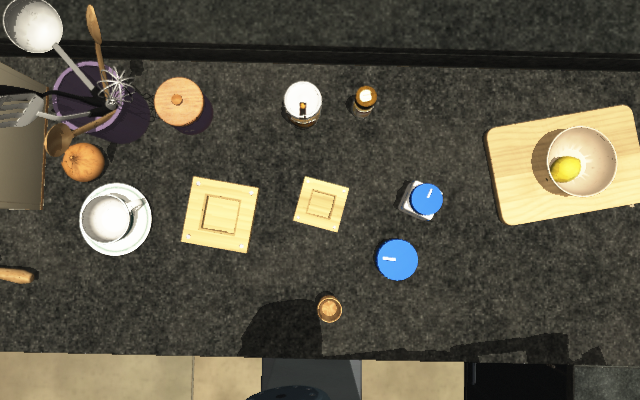

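View pics/scene.png

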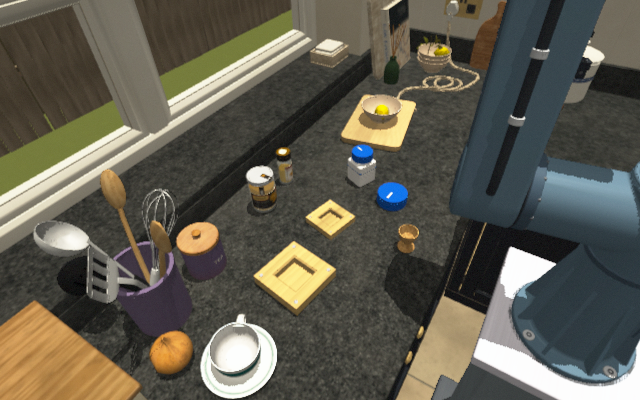

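The top view shows:
- **Caps:** the candidates are (427,198), on the white square jar, and (397,260), larger and lying flat on the worktop. The first is the smaller one and is on the jar, so it fits.
- **Holders:** the candidates are the blocks at (220,215) and (321,204). The first is larger, so it fits.
- **Bystanders:** honey jar (303,103), spice jar (365,97) and egg cup (330,310).

I'll confirm the choice in an enlarged crop and measure from both views.

```bash
python3 - <<'E'
from h import *
t=np.load('top.npz'); save('crop.png',cv2.resize(t['im'][160:300,170:460],None,fx=2.7,fy=2.7,interpolation=cv2.INTER_CUBIC))
for n in('top','scene'):
    z=np.load(n+'.npz'); im,P=z['im'],z['P']
    hsv=cv2.cvtColor(im,cv2.COLOR_RGB2HSV); work=(P[...,0]>250)&(P[...,0]<800)&(abs(P[...,1])<450)&(z['d']>0)&(P[...,2]<140)
    for nm,mask in(('blue',(hsv[...,0]>95)&(hsv[...,0]<125)&(hsv[...,1]>130)&(hsv[...,2]>80)&work),('wood',(hsv[...,0]>14)&(hsv[...,0]<32)&(hsv[...,1]>60)&(hsv[...,2]>120)&work)):
        k,l,s,c=cv2.connectedComponentsWithStats(mask.astype(np.uint8))
        for i in range(1,k):
            if s[i,4]<150: continue
            Q=P[l==i]; zt=np.percentile(Q[:,2],90); T=Q[abs(Q[:,2]-np.median(Q[Q[:,2]>zt-6][:,2]))<4]
            r=cv2.minAreaRect(T[:,:2].astype(np.float32))
            print(n,nm,c[i].round(),s[i,4],'ztop',zt.round(1),'rect',np.round(r[0],1),np.round(r[1],1),round(r[2],1))
    fl=work&(abs(P[...,2])<15); print(n,'floor z',np.median(P[fl][:,2]))
E
```

```text
top blue [426. 199.] 772 ztop 103.9 rect [ 578.5 -201.1] [55.2 57.4] 1.6
top blue [397. 259.] 1326 ztop 35.3 rect [ 462.9 -159.8] [79.  78.7] 64.9
top wood [178. 101.] 1810 ztop 104.9 rect [749.9 260.5] [87.8 90.1] 26.7
top wood [366.  96.] 229 ztop 106.9 rect [765.6 -86. ] [36.7 37. ] 42.6
top wood [518. 170.] 4894 ztop 22.9 rect [ 641.  -407.8] [201.3 116.6] 9.5
top wood [ 90. 162.] 473 ztop 62.8 rect [638.5 440.8] [18.5 49.8] 89.7
top wood [219. 214.] 4420 ztop 31.8 rect [542.9 190.2] [131. 130.] 81.2
top wood [321. 204.] 2118 ztop 20.1 rect [568.5  -8.7] [91. 91.] 76.3
top wood [329. 309.] 459 ztop 55.7 rect [366.4 -29.2] [46.4 45.6] 11.4
top floor z -0.08624759403960525
scene blue [362. 154.] 322 ztop 101.3 rect [ 575.7 -200.8] [58.7 58.2] 74.2
scene blue [392. 196.] 708 ztop 32.7 rect [ 460.6 -159.7] [79.1 79.4] 52.8
scene wood [371. 134.] 1046 ztop 20.5 rect [ 638.  -395.3] [208.8 110.7] 1.1
scene wood [330. 217.] 923 ztop 17.6 rect [565.8  -8.6] [93.7 92.8] 77.3
scene wood [197. 238.] 979 ztop 102.4 rect [746.1 261.5] [89.8 88.3] 30.6
scene wood [408. 231.] 250 ztop 53.6 rect [364.2 -29.1] [44.3 44.7] 24.3
scene wood [294. 274.] 2811 ztop 29.5 rect [540.9 189.9] [131.2 131.7] 81.5
scene wood [417. 361.] 760 ztop -906.8 rect [ 266.8 -241.5] [413.5  33.6] 89.9
scene wood [180. 340.] 332 ztop 60.9 rect [634.5 442.5] [44.8 14.5] 0.3
scene floor z -1.6562670017630126
```

View pics/crop.png

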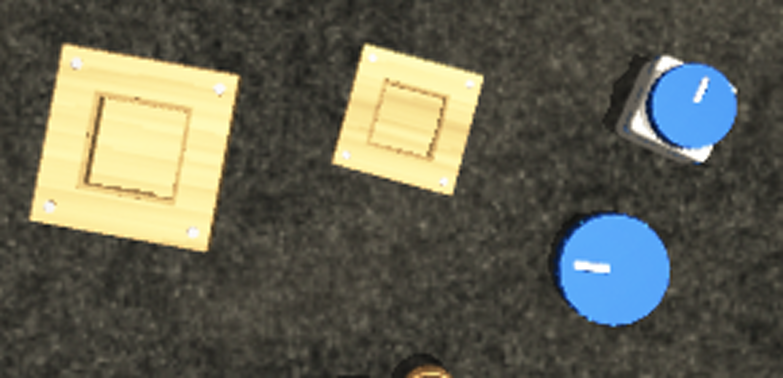

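The crop confirms it. The target jar has the small cap (crop 693,106) with its mark pointing at about -22° in the world. The large block is at crop (135,148), and the larger loose cap and smaller block are look-alikes. Both views agree to about 2 mm. Next I'll refine with the wrist camera over the jar and the holder.

```bash
cat >> h.py <<'E'
def look(n):
    m=eyes.camera_model('wrist'); im,d=eyes.read_camera('wrist'); P=cloud(d,m); np.savez(n,im=im,P=P,d=d); return im,P,d
def rect(P,mask,lo,hi):
    m=(mask&(P[...,2]>lo)&(P[...,2]<hi)).astype(np.uint8)
    k,l,s,c=cv2.connectedComponentsWithStats(m); i=1+np.argmax(s[1:,4]); Q=P[l==i]
    r=cv2.minAreaRect(Q[:,:2].astype(np.float32)); return c[i].round(),s[i,4],np.median(Q[:,2]).round(1),np.round(r[0],1),np.round(r[1],1),round(r[2],2)
E
python3 - <<'E'
from h import *
o=[np.pi,0,1.19]
ims=[]
def near(P,c,r): return np.hypot(P[...,0]-c[0],P[...,1]-c[1])<r
for i,(x,y,z) in enumerate([(577,-201,290),(547,-170,330),(542,190,290),(520,150,330)]):
    robot.move_to([x,y,z],o); robot.hold(.2)
    im,P,d=look(f'w{i}'); ims.append(im)
    if i<2:
        N=near(P,(577,-201),60)&(d>0); print(i,'cap',rect(P,N,95,110)); print('shoulder',rect(P,N,66,80)) if (N&(P[...,2]>66)&(P[...,2]<80)).any() else 0
    else:
        N=near(P,(542,190),100)&(d>0); print(i,'top',rect(P,N,25,36)); print('floor',rect(P,near(P,(542,190),45)&(d>0),3,14))
save('w.png',cv2.resize(np.vstack([np.hstack(ims[:2]),np.hstack(ims[2:])]),(800,500),interpolation=cv2.INTER_AREA))
print(readout.get_state()['time'],readout.get_state()['joint_pos'])
E
```

```text
0 cap (array([319., 173.]), np.int32(1787), np.float64(103.1), array([ 579.2, -199.9]), array([57.1, 57.2]), 68.62)
shoulder (array([318., 151.]), np.int32(299), np.float64(71.3), array([ 585.7, -183.3]), array([23.6, 59.5]), 69.28)
1 cap (array([348., 180.]), np.int32(1423), np.float64(103.2), array([ 578.7, -199.9]), array([57.4, 57.1]), 24.63)
shoulder (array([341., 165.]), np.int32(305), np.float64(71.2), array([ 579. , -200.3]), array([59.2, 60. ]), 67.79)
2 top (array([317., 161.]), np.int32(6029), np.float64(30.9), array([543. , 190.6]), array([130.3, 130.2]), 81.22)
floor (array([317., 162.]), np.int32(1797), np.float64(9.0), array([542.8, 189.7]), array([63.9, 65.2]), 81.26)
3 top (array([322., 129.]), np.int32(5500), np.float64(30.9), array([543.1, 190.5]), array([130.2, 130.1]), 81.21)
floor (array([322., 130.]), np.int32(1677), np.float64(9.0), array([543.1, 190.6]), array([65.1, 65.2]), 81.2)
5.0 [6.21522967e-02 4.36067102e-02 1.57696578e+00 1.68034334e-04
 1.52315500e+00 4.42354199e-01]
```

View pics/w.png

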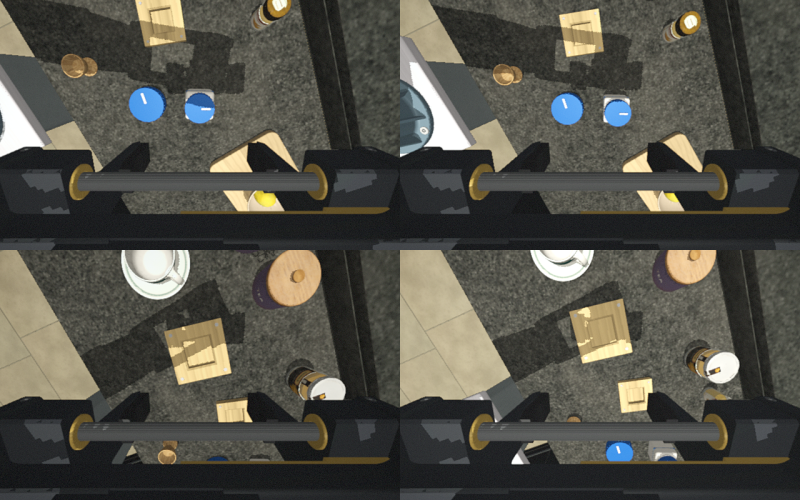

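The numbers fit. The cap top is at 102–103 mm and the shoulders at 71 mm, with the jar at (578.8, -200) and yaw -21.5°. The holder top is at 30 mm and its floor at 8–9 mm, at (543, 190.4) with yaw -8.8°. Pictures: jar at (200,107) in the first panel, holder at (197,350) in the third. Now grasp and lift.

```bash
python3 - <<'E'
from h import *
S=readout.get_state
yj=np.deg2rad(68.5); o=[np.pi,0,yj]
robot.move_to([578.8,-200,190],o)
print(robot.move_l([578.8,-200,77],velocity=80,guard=15), S()['tcp_pos'], S()['tool_rot'])
eoat.command_gripper(50,50); s=S(); print(s['grip_width'],s['grip_force'],s['wrist_force'],s['tcp_pos'])
robot.move_l([578.8,-200,167],velocity=100); s=S(); print(s['grip_width'],s['grip_force'],s['wrist_force'],s['ft_torque'],s['tcp_pos'],s['time'])
robot.move_l([543,190.4,167],rot=[np.pi,0,np.deg2rad(81.2)],velocity=170); robot.hold(.3)
s=S(); print(s['grip_width'],s['wrist_force'],s['tcp_pos'],s['tool_rot'],s['time'])
im,P,d=look('c'); it,_=eyes.read_camera('top'); isc,_=eyes.read_camera('scene')
save('carry.png',np.hstack([cv2.resize(it[130:290,130:330],(400,320)),cv2.resize(isc[150:310,220:420],(400,320))]))
E
```

```text
False [ 579.20698168 -200.22981259   77.65843964] [3.14047461e+00 1.70111081e-04 1.19557100e+00]
56.07252763236282 49.988158958685744 [ 1.97626138 -0.04396684  0.34973495] [ 579.20192001 -200.15945518   77.22440456]
56.253550436637454 49.986912364638556 [-0.24121375  0.3067432  -4.38978565] [ 0.00711076 -0.06823701 -0.00715191] [ 578.20277882 -199.70595602  166.00229909] 9.6167
56.337052667009736 [-0.18444241 -0.53139311 -5.91688462] [543.07514136 190.21236844 167.02661728] [ 3.14154375e+00 -1.06365863e-05  1.41688305e+00] 12.375
```

View pics/carry.png

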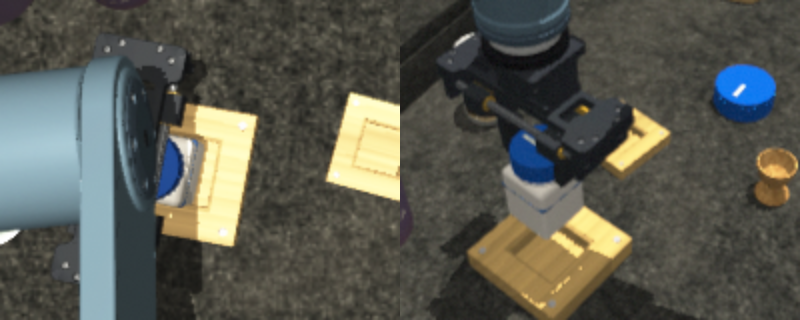

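The carry picture shows the jar hanging upright by the cap over the big block, with its sides parallel to the socket (left panel around (185,170), right panel (545,195)). Now a guarded lowering.

```bash
python3 - <<'E'
from h import *
S=readout.get_state
y=np.deg2rad(81.2)
robot.move_l([543,190.4,115],velocity=80)
g=robot.move_l([543,190.4,82],velocity=25,guard=10); robot.hold(.2)
s=S(); print(g,s['wrist_force'],s['ft_torque'],s['tcp_pos'],s['grip_width'],s['time'])
E
```

```text
True [-0.67708829  0.03563177  4.66930608] [-0.05602036  0.36574363 -0.0195394 ] [543.14463008 190.28869641  85.00474851] 55.97538918798707 14.6333
```

It is seated: the guard tripped at TCP z = 85.0, which puts the base at 8 mm. I'll let the jar settle by releasing and re-gripping, then twist in steps.

```bash
python3 - <<'E'
from h import *
S=readout.get_state
y=np.deg2rad(81.2)
def p(t): s=S(); print(t,s['wrist_force'].round(1),s['ft_torque'].round(2),s['tcp_pos'].round(1),s['tool_rot'].round(3),round(s['grip_width'],1),round(s['time'],2))
eoat.command_gripper(75); robot.hold(.2)
robot.move_l([543,190.4,85.5],velocity=20); p('open')
im,P,d=look('o'); N=(np.hypot(P[...,0]-543,P[...,1]-190)<45)&(d>0); hsv=cv2.cvtColor(im,cv2.COLOR_RGB2HSV)
B=N&(hsv[...,0]>95)&(hsv[...,0]<125)&(hsv[...,1]>130)
if B.sum()>50: print('cap z pct',np.percentile(P[B][:,2],[50,90]).round(1),B.sum())
eoat.command_gripper(50,55); p('grip')
for a in(.24,.48,.72,.96):
    robot.move_to([543,190.4,85.5],[np.pi,0,y+a]); robot.hold(.1); p(a)
im,_=eyes.read_camera('scene'); it,_=eyes.read_camera('top')
save('twist.png',np.hstack([cv2.resize(im[200:320,220:370],(400,320)),cv2.resize(it[130:290,130:330],(400,320))]))
E
```

```text
open [ 0.6 -0.5  0. ] [-0.01 -0.1   0.02] [543.3 190.4  85.7] [-3.139e+00  1.000e-03  1.417e+00] 75.1 15.6
cap z pct [111.  111.8] 7558
grip [ 0.2  0.6 -0.6] [-0.05 -0.16 -0.01] [543.1 190.4  85.5] [-3.138e+00  1.000e-03  1.417e+00] 55.9 16.07
0.24 [ 2.3 -0.  -0.9] [-0.07 -0.28  0.03] [543.2 190.3  85.6] [3.141 0.    1.654] 56.4 16.51
0.48 [0.9 0.4 1.2] [-0.17 -0.25 -0.  ] [543.1 190.3  85.6] [3.141 0.    1.893] 56.0 16.95
0.72 [0.7 0.3 5.6] [-0.12  0.02  0.1 ] [543.4 190.5  86.1] [3.141 0.    2.132] 56.0 17.39
0.96 [-3.5 -1.3 13.3] [-0.22  0.37  0.12] [543.7 190.6  87.2] [3.140e+00 1.000e-03 2.372e+00] 55.6 17.83
```

View pics/twist.png

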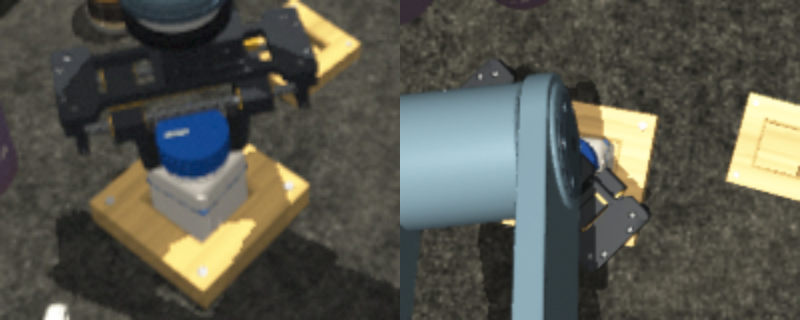

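The picture shows the mark now at left (175,132), so the cap has turned about 55°. The jar's sides are still parallel to the block. The upward force fits the liner pushing the freed cap up. Next is a slow lift, watching the weight.

```bash
python3 - <<'E'
from h import *
S=readout.get_state
y=np.deg2rad(81.2)+.96
def p(t): s=S(); print(t,s['wrist_force'].round(1),s['ft_torque'].round(2),s['tcp_pos'].round(1),round(s['grip_width'],1),round(s['time'],2))
for z in(89,94,100,108):
    g=robot.move_l([543,190.4,z],rot=[np.pi,0,y],velocity=25); robot.hold(.15); p(z)
im,_=eyes.read_camera('scene'); it,_=eyes.read_camera('top')
save('lift.png',np.hstack([cv2.resize(im[200:320,220:370],(400,320)),cv2.resize(it[130:290,130:330],(400,320))]))
E
```

```text
89 [ 0.6 -0.3  0.8] [ 0.06 -0.42 -0.02] [543.  190.4  88.7] 56.0 18.38
94 [ 0.9 -0.2  0.4] [ 0.04 -0.24 -0.03] [543.1 190.4  94.1] 56.1 18.88
100 [-0.3  0.2 -0.7] [-0.01 -0.11 -0.03] [542.8 190.4  99.9] 56.1 19.42
108 [ 0.5  1.  -0.8] [ 0.01 -0.1   0.01] [542.9 190.4 107.9] 56.4 20.03
```

View pics/lift.png

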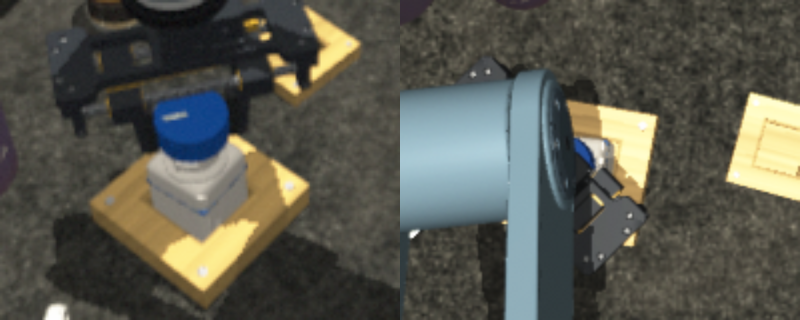

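Only the cap has come up. The neck shows at (190,160), the jar is still standing in the block, and the load reads about 0.7 N, the cap's own weight. I'll raise it to 15 mm above the mouth and check before handing in.

```bash
python3 - <<'E'
from h import *
S=readout.get_state
y=np.deg2rad(81.2)+.96
robot.move_l([543,190.4,120.5],rot=[np.pi,0,y],velocity=25); robot.hold(.4); s=S(); print(s['wrist_force'].round(1),s['tcp_pos'],s['tool_rot'],s['time'])
im,P,d=look('f'); hsv=cv2.cvtColor(im,cv2.COLOR_RGB2HSV); N=(np.hypot(P[...,0]-543,P[...,1]-190)<45)&(d>0)
B=N&(hsv[...,0]>95)&(hsv[...,0]<125)&(hsv[...,1]>130)&(P[...,2]>120); Q=P[B]; T=Q[Q[:,2]>np.percentile(Q[:,2],95)-5]
A=np.c_[T[:,:2]-T[:,:2].mean(0),np.ones(len(T))]; print('cap top z',np.median(T[:,2]),'slopes',np.linalg.lstsq(A,T[:,2],rcond=None)[0],len(T))
i2,d2=eyes.read_camera('scene'); P2=cloud(d2,eyes.camera_model('scene')); n0=np.load('scene.npz')
wh=(i2.min(-1)>110)&(np.hypot(P2[...,0]-543,P2[...,1]-190)<45)&(P2[...,2]>60)&(P2[...,2]<118); print('jar white z max (scene bias -1)',np.percentile(P2[wh][:,2],[50,95,99]) if wh.any() else None)
for nm,c in(('honey',(303,103)),('spice',(365,97)),('egg',(330,310))):
    it,_=eyes.read_camera('top'); a=np.load('top.npz')['im']; u,v=c; print(nm,'diff',np.abs(it[v-12:v+12,u-12:u+12].astype(int)-a[v-12:v+12,u-12:u+12]).mean())
save('fin.png',cv2.resize(i2[130:330,200:450],(750,600)))
E
```

```text
[ 0.1 -0.8 -0.2] [542.94831402 190.38418858 120.4072729 ] [-3.14145005e+00 -8.61321950e-05  2.37720130e+00] 21.1833
cap top z 146.13071507106594 slopes [-1.72226507e-01  1.45512266e-01  1.49024677e+02] 7137
jar white z max (scene bias -1) [ 78.34769579 101.25592108 104.54771212]
honey diff 4.154513888888889
spice diff 8.923032407407407
egg diff 15.61863425925926
```

View pics/fin.png

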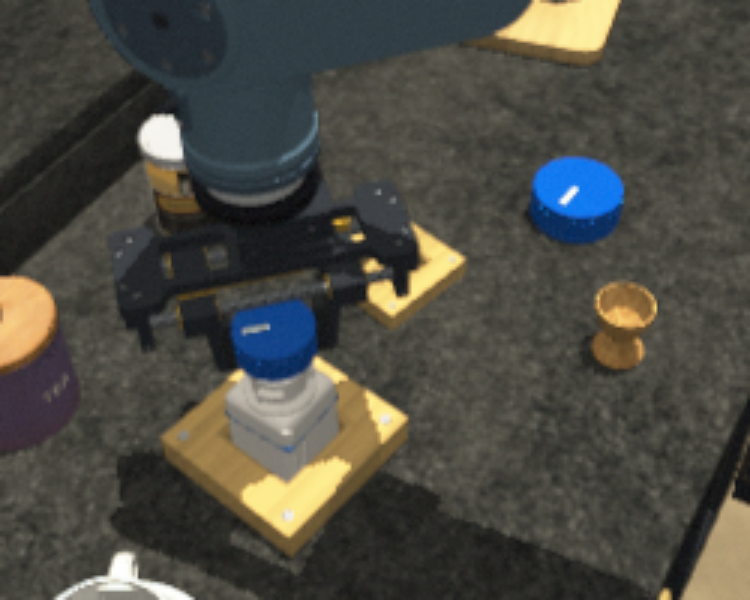

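The final view shows the cap at (275,340) over the open neck at (285,385), the jar in the block, and the honey jar and egg cup standing. The cap slope fit looks contaminated by outliers, so I'll recheck it robustly.

```bash
python3 - <<'E'
from h import *
for n,zz in(('o',111),('f',146)):
    z=np.load(n+'.npz'); im,P=z['im'],z['P']; hsv=cv2.cvtColor(im,cv2.COLOR_RGB2HSV)
    B=(np.hypot(P[...,0]-543,P[...,1]-190)<45)&(hsv[...,0]>95)&(hsv[...,0]<125)&(hsv[...,1]>130)&(abs(P[...,2]-zz)<8); T=P[B]; 
    for _ in range(8):
        c=T.mean(0); A=np.c_[T[:,:2]-c[:2],np.ones(len(T))]; k=np.linalg.lstsq(A,T[:,2],rcond=None)[0]; r=abs(A@k-T[:,2]); T=T[r<max(.7,2*np.median(r))]
    print(n,k.round(3),len(T),c.round(1),np.ptp(T[:,:2],0).round(0))
a=np.load('top.npz'); b,d=eyes.read_camera('top'); Q=cloud(d,eyes.camera_model('top')); 
for nm,c,h in(('honey',(303,103),100),('spice',(365,97),98),('egg',(330,310),48)):
    c0=a['P'][c[1],c[0]]
    for P in(a['P'],Q):
        m=(np.hypot(P[...,0]-c0[0],P[...,1]-c0[1])<50)&(P[...,2]>h)&(P[...,2]<125); print(nm,np.median(P[m],0).round(1),m.sum())
E
```

```text
o [ 0.00000e+00 -7.00000e-03  1.11086e+02] 4775 [543.2 197.8 111.1] [56. 57.]
f [ 4.00000e-03 -2.00000e-03  1.46069e+02] 4886 [536.9 194.6 146.1] [57. 57.]
honey [752.7  30.  111.3] 1160
honey [752.6  30.  111.4] 1158
spice [764.5 -86.  104.9] 375
spice [764.3 -86.  104.7] 375
egg [363.3 -28.9  54. ] 181
egg [364.  -30.7  54.2] 181
```

```bash
python3 -c "
from h import *
print(robot.close_job())"
```

```text
the job is handed in; nothing more can be done
None
```

Handed in at about 21 s of the 48 s allowed: the jar is standing fully down in the large block's socket, its cap was twisted 55° free, and the cap is held level about 15 mm above the open mouth; the honey jar, spice jar and egg cup are still standing in place.

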